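Turn the post in the slide-jaw fixture

TASK

The marked blue face of the steel post is hidden against the fixed jaw of the slide-jaw fixture. Re-clamp the post a quarter turn round so that its blue face looks squarely out of the fixture's open front, on the robot's side: standing upright on the fixture's base, about midway across the jaws, with the sliding jaw pushed up snug so that the post sits between both jaws. Let go of everything, never tip the post over, and leave the loose things lying round about where they are.

Things in the scene. Friction and masses are not known exactly. Their poses are not given: they have to be found in the camera images.
- fixture: low grey clamping fixture bolted to the bench: base plate 100 mm (x) by 270 mm (y -175 to +95), 20 mm thick; the post stands on it at z = 20 mm. Origin on the bench at mid jaw width; y is the sliding direction, towards the fixed jaw; -x is the open front, on the robot's side. Dark fixed jaw: 80 mm wide (x), face at y = +45 mm, top at z = 55 mm.
- slide_jaw (a joint): sliding jaw, m, 0 to 0.05: the gap between the jaw faces is 0.041 + this; grows as the jaw is drawn away from the fixed jaw (fixture's -y). Jaw 80 mm wide, top at z = 55 mm, face at y = 4 mm minus this value in the fixture's frame. It stays where it is left; about 4 N of friction.
- jaw_knob (a point): centre of the upper part of the red upright knob on the sliding jaw, 78 mm above the bench; the knob is a cylinder 26 mm in diameter from 50 to 95 mm above the bench, 74 mm behind the sliding jaw's face. Axes as the fixture's.
- post: upright piece of steel rectangular tube, open at the top, 40 (its x) by 60 (its y) by 100 mm tall, wall 4 mm, 0.5 kg. Origin at the centre of its underside. Its -x face (60 mm wide) is blue with scribed lines. It starts with the blue face to the fixed jaw, 40 mm between the jaws; turned as asked its axes are parallel to the fixture's, 60 mm between the jaws.
- blue_face (a point): centre of the post's blue face, 20 mm in front of the post's axis on its own -x side and 50 mm above its underside
- tape_1: loose roll of cream tape, 104 mm across, 25 mm high, lying on the bench; bystander, origin under its centre
- screwdriver: loose screwdriver with a red handle, 200 mm long; bystander
- marker_pen: loose white and black marker pen, 138 mm long; bystander
- tape_measure: loose yellow tape measure, 39x84x66 mm, standing on the bench; bystander
Things that resemble listed ones, but are neither listed nor needed, are in the scene too. There is more than one size of the post; the one meant has the size given above.

How it is judged (in metres and radians):
At the end, for the whole second after the job is handed in: Post upright on the fixture's base (0.05 rad, 4 mm), at rest, blue face to the open front and square (0.07 rad), axis within about 15 mm of the middle of the jaws' width and 5 mm of touching the fixed jaw; sliding jaw closed on it with at most 3 mm of play (x of blue_face in the frame of fixture between -0.036 and -0.006 m and angle between the x axis of post and the x axis of fixture, either way round below 0.07 rad and angle between post's own z axis and vertical below 0.05 rad and z of post in the frame of fixture below 0.024 m and y of post in the frame of fixture between 0.01 and 0.02 m and value of joint slide_jaw between 0.015 and 0.022 m and linear speed of post below 0.02 m/s).
It fails at once if the post is tipped over (angle between post's own z axis and vertical above 0.6 rad).
It fails at once if a loose bystander is moved more than 4 cm (distance of any of tape_1, screwdriver, marker_pen, tape_measure from where it was at the start of the episode above 0.04 m).
It also fails if it takes over 64 s, if anything falls off the work surface, if the arm or the gripper's body presses on something with over 40 N, if the wrist force passes 120 N, or if a joint passes its speed limit or range.

ROBOT

A 6-joint arm with a two-finger parallel gripper is mounted at the origin on the work surface; the furniture and walls round the work are solid. World frame = base frame: x ahead of the robot, y to its left, z up, the work surface at z = 0. Lengths are in mm, angles in rad, forces in N, time in s.
With the tool pointing down it reaches from about 300 to 775 mm from the base axis. Payload 14.6 kg.
Tool frame: the origin (TCP) lies on the centre line of the jaws, within the pads' length; the fingertips stand 19 mm ahead of it and the grasp point (between the pads) is the TCP (bot.tip_reach is the distance from the TCP to the fingertips, in mm); y points along the fingers, x is the direction in which the jaws open and shut, and the axes are right-handed (so a half turn about y gives the same grasp; the last joint's range is limited). The gripper opens to 85 mm and grips with 20 to 120 N. Pads are 22 mm wide; open, the fingers measure 114 mm over their backs; the gripper's body (76 mm by 85 mm) begins 54 mm behind the grasp point. The pads swing forward as they close: fully open they stand 13 mm farther back than shut.
Start: joints at [-1.267, 0.3, 1.521, -0, 1.321, -0.067], TCP at [199.291, -512.613, 222.381] pointing down, gripper open.
Joint ranges: [-3.03, 3.03], [-0.79, 2.21], [0.23, 2.52], [-1.04, 4.18], [0, 3.07], [-2.55, 2.55]. Speed limits (rad/s): [2.22, 2.22, 2.57, 3.14, 3.14, 3.14].

INTERFACE

Orientations are given as a unit quaternion [w, x, y, z].
In Python, from rig import bot gives the robot as it stands. Calls block until the motion is done:
- bot.move_to(position, orientation): joint-space move of the TCP to a pose.
- bot.servo_line(position, attitude=None, speed=150, until_force=None): straight line of the TCP; attitude=None keeps the orientation; speed is the mean speed in mm/s. With until_force (N) it stops when the force on the tool has changed by that much, and returns True; else False.
- bot.move_joints(angles): joint-space move.
- bot.move_gripper(opening, grip_force=None): finger opening in mm; grip_force is the grip in N (None keeps the last); returns when the fingers have stopped.
- bot.dwell(seconds).
- bot.ik(position, orientation): joint angles nearest the present ones, or None.
- bot.read_state(): the state.
- bot.read_camera(name): name is "scene" or "top" or "wrist"; returns a dict with "image" (480x640x3 uint8, blue, green, red), "depth" (480x640 float32, mm along the optical axis (not along the pixel's ray), 0 where there is no reading), "fovy" (degrees; the focal length in pixels is half the picture's height over the tangent of half this angle, whatever the lens; pixels are square), "cx", "cy" (the principal point, pixels), "eye" and "attitude" of the camera in the world; the wrist camera has in their place "mount" (4x4, takes a point from camera to tool coordinates, whose origin is the TCP and whose axes are the tool frame's). Camera axes: x right, y down, z forward; pixel columns grow to the right and rows downward; lengths in mm; the calibration is good to about 2 mm. A picture is of the moment at which its call begins: read the wrist's pose just before it.
A pose or a line that the arm cannot do raises bot.MotionError and nothing moves.
- bot.finish_job(): hands the job in, once; it reports no verdict.
The state is a dict: "clock": time; "joint_positions": joint angles; "qvel": joint speeds; "effort": joint torques, N m; "ee_pos": TCP position; "tool_rot": TCP orientation; "ft_force": force on the tool from outside, world axes, zero at the start; "moment": the same for the moment, N m; "grip_width": finger opening in mm.
Only numpy, scipy, OpenCV 4.12 (cv2) and the standard library are available. Lean on these libraries where they do the work, as an engineer would, in place of code of your own. Each camera call takes 0.05 s, during which the arm holds its last target. There are 200 camera calls.

## Working session

There is one attempt and no reset: what is moved stays moved. The work goes in short steps, each a Python script; the robot and the scene stay as the last script left them, time stands still between calls to the robot, and variables do not carry over. Pictures are saved under pics/ and viewed, about 8 in all and at most 12, crops included, and the job is handed in when it is done.

```bash
ls; mkdir -p pics; cat > h.py <<'E'
import numpy as np, cv2
from rig import bot
from scipy.spatial.transform import Rotation as R
def rot(q): return R.from_quat([q[1],q[2],q[3],q[0]])
def cam(name):
    s=bot.read_state(); c=bot.read_camera(name)
    if 'mount' in c:
        M=np.array(c['mount'],float); T=np.eye(4); T[:3,:3]=rot(s['tool_rot']).as_matrix(); T[:3,3]=s['ee_pos']; C=T@M
    else:
        C=np.eye(4); C[:3,3]=c['eye']
        a=np.array(c['attitude'],float); C[:3,:3]=rot(a).as_matrix() if a.size==4 else a
    f=240/np.tan(np.radians(c['fovy'])/2)
    return c['image'],c['depth'],C,f,c['cx'],c['cy']
def cloud(v):
    im,d,C,f,cx,cy=v
    u,w=np.meshgrid(np.arange(640),np.arange(480))
    P=np.stack([(u-cx)/f*d,(w-cy)/f*d,d],-1)
    P=P@C[:3,:3].T+C[:3,3]; P[d==0]=np.nan
    return P
def plane(v,uv,z):
    im,d,C,f,cx,cy=v; uv=np.atleast_2d(uv).astype(float)
    r=np.c_[(uv[:,0]-cx)/f,(uv[:,1]-cy)/f,np.ones(len(uv))]@C[:3,:3].T
    return C[:3,3]+r*((z-C[2,3])/r[:,2])[:,None]
E
python3 - <<'E'
from h import *
s=bot.read_state(); print(s)
for n in('top','scene'):
    v=cam(n); cv2.imwrite(f'pics/{n}0.png',v[0]); print(n,v[2].round(3),v[3:])
    np.savez(f'{n}0.npz',im=v[0],P=cloud(v))
E
```

```text
pics
{'clock': 0.0, 'joint_positions': array([-1.26657835e+00,  3.00478709e-01,  1.52159301e+00,  8.24075261e-06,
        1.32069290e+00, -6.65933928e-02]), 'qvel': array([ 0.00171322,  0.00029502, -0.00076159, -0.00086839, -0.00156695,
       -0.00114936]), 'effort': array([ 1.38648575e-03, -5.43508744e+01, -3.61793840e+01, -6.05198511e-05,
        4.04971608e-03,  6.13137829e-06]), 'ee_pos': array([ 199.23303211, -512.38184818,  221.81209982]), 'tool_rot': array([ 0.58386132, -0.58334449,  0.39958257, -0.39893475]), 'ft_force': array([ 0.07865165, -0.42025689, -0.81709983]), 'moment': array([ 0.03928042,  0.02838446, -0.00770014]), 'grip_width': 85.6220047870902}
top [[-2.600000e-02 -9.870000e-01  1.610000e-01  2.622020e+02]
 [-1.000000e+00  2.800000e-02  1.300000e-02  1.377800e+01]
 [-1.700000e-02 -1.610000e-01 -9.870000e-01  1.286609e+03]
 [ 0.000000e+00  0.000000e+00  0.000000e+00  1.000000e+00]] (np.float64(545.3013532896908), 322.7806291151397, 240.9588530060343)
scene [[-9.200000e-01 -1.520000e-01  3.620000e-01 -2.877300e+01]
 [-3.920000e-01  3.990000e-01 -8.290000e-01  1.100169e+03]
 [-1.900000e-02 -9.040000e-01 -4.270000e-01  6.318990e+02]
 [ 0.000000e+00  0.000000e+00  0.000000e+00  1.000000e+00]] (np.float64(508.161336834367), 322.1064790061482, 237.72353313228544)
```

View pics/top0.png

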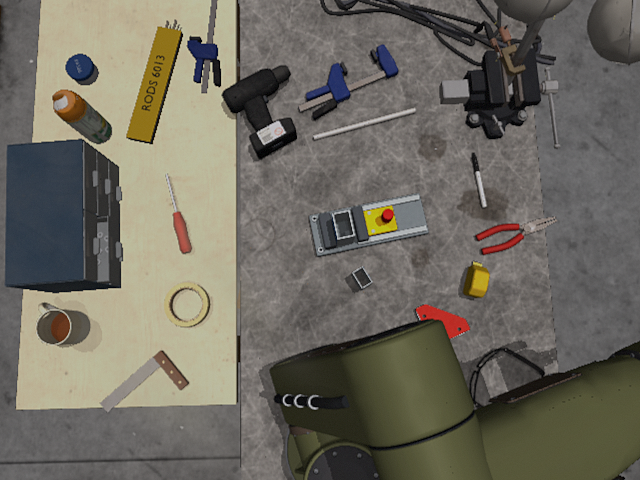

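View pics/scene0.png

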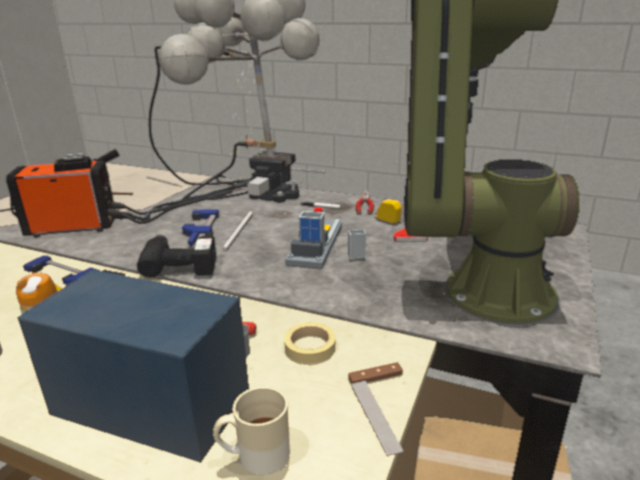

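The top view shows the fixture at about (368,225), with the fixed jaw to the left (world +y), the post at (343,225), the red knob at (387,215) and a smaller decoy tube at (362,278). The scene view shows the post's blue face towards the fixed jaw. I'll get a rough fix, then look with the wrist camera.

```bash
cat >> h.py <<'E'
def down(yaw):
    # tool y -> world -z ; tool x (jaw opening) at angle yaw in world
    x=np.array([np.cos(yaw),np.sin(yaw),0]); y=np.array([0,0,-1.]); z=np.cross(x,y)
    q=R.from_matrix(np.c_[x,y,z]).as_quat(); return np.array([q[3],q[0],q[1],q[2]])
E
python3 - <<'E'
from h import *
v=cam('top')
for n,uv,z in [('knob',(388,214),95),('post',(343,226),120),('BL',(317,255),20),('BR',(427,234),20),('TR',(420,196),20),('TL',(311,214),20),('decoy',(362,278),70)]:
    print(n,plane(v,uv,z)[0].round(0))
x=rot(bot.read_state()['tool_rot']).as_matrix(); print(x.round(2))
c=bot.read_camera('wrist'); print(np.array(c['mount']).round(3),c['fovy'])
q=plane(v,(365,225),60)[0]
k=plane(v,(388,214),95)[0]; p=plane(v,(343,226),120)[0]
for z in(300,350):
  for yaw in np.radians([-80,-90,0,15,90,100]):
    j=bot.ik([q[0]-60,q[1],z],down(yaw)); print(z,yaw.round(2),None if j is None else np.round(j,2))
E
```

```text
knob [ 514. -117.   95.]
post [485. -16. 120.]
BL [436.  45.  20.]
BR [ 479. -215.   20.]
TR [ 571. -204.   20.]
TL [535.  57.  20.]
decoy [375. -56.  70.]
[[ 0.36 -0.    0.93]
 [-0.93  0.    0.36]
 [-0.   -1.    0.  ]]
[[   1.      -0.       0.       0.347]
 [  -0.      -0.297    0.955 -151.254]
 [   0.      -0.955   -0.297   74.358]
 [   0.       0.       0.       1.   ]] 65.24294828069416
300 -1.4 [-0.24  0.    1.68 -0.    1.46  1.16]
300 -1.57 [-0.24  0.    1.68 -0.    1.46  1.33]
300 0.0 [-0.24  0.    1.68 -0.    1.46 -0.24]
300 0.26 [-0.24  0.    1.68 -0.    1.46 -0.5 ]
300 1.57 [-0.24  0.    1.68 -0.    1.46 -1.81]
300 1.75 [-0.24  0.    1.68 -0.    1.46 -1.98]
350 -1.4 [-0.24 -0.02  1.59 -0.    1.57  1.16]
350 -1.57 [-0.24 -0.02  1.59 -0.    1.57  1.33]
350 0.0 [-0.24 -0.02  1.59 -0.    1.57 -0.24]
350 0.26 [-0.24 -0.02  1.59 -0.    1.57 -0.5 ]
350 1.57 [-0.24 -0.02  1.59 -0.    1.57 -1.81]
350 1.75 [-0.24 -0.02  1.59 -0.    1.57 -1.98]
```

```bash
python3 - <<'E'
from h import *
bot.move_to([500,-70,300],down(0.163-np.pi/2))
v=cam('wrist'); cv2.imwrite('pics/w0.png',v[0]); np.savez('w0.npz',im=v[0],d=v[1],C=v[2],k=v[3:])
P=cloud(v); hsv=cv2.cvtColor(v[0],cv2.COLOR_BGR2HSV)
print(bot.read_state()['clock'],bot.read_state()['ee_pos'])
for nm,a,b in [('postTop',116,124),('knobTop',92,98),('jawTop',53,58)]:
    m=(P[...,2]>a)&(P[...,2]<b)&(P[...,0]>400)&(P[...,0]<600)&(P[...,1]>-230)&(P[...,1]<80)
    n,l,st,ce=cv2.connectedComponentsWithStats(m.astype(np.uint8))
    for i in range(1,n):
        if st[i,4]>60:
            q=P[l==i]; print(nm,st[i],np.median(q,0).round(1),cv2.minAreaRect(q[:,:2].astype(np.float32)))
E
```

```text
2.2 [499.92858495 -70.68213927 299.83441259]
postTop [232 182  49  66 982] [489.4 -16.8 119.4] ((487.7723083496094, -17.180437088012695), (60.31558609008789, 40.38420104980469), 10.24244213104248)
knobTop [355 188  26  25 494] [ 514.1 -117.8   94.4] ((513.9195556640625, -118.0372543334961), (23.82793426513672, 24.121206283569336), 10.506227493286133)
knobTop [244 218  32  20  72] [462.8 -11.7  94.9] ((463.7075500488281, -15.53947639465332), (34.69084167480469, 16.11695098876953), 67.05596923828125)
jawTop [ 293  157   25   74 1561] [504.7 -57.4  54.6] ((502.6003112792969, -57.53715515136719), (78.49083709716797, 24.433574676513672), 10.294159889221191)
jawTop [ 218  158   27   74 1142] [501.3  22.8  54.5] ((488.8451843261719, 18.71073341369629), (79.0645523071289, 27.39008903503418), 8.421441078186035)
```

View pics/w0.png

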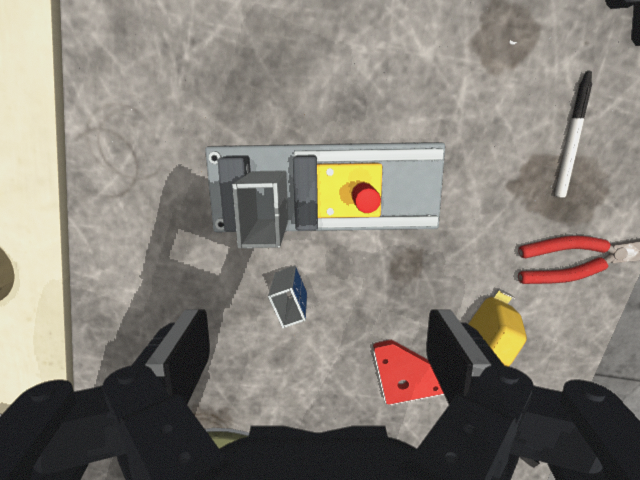

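The wrist view shows the post top at (257,182–245) and the knob at (367,198). The post sits in front of mid-jaw, with a gap on its right to the sliding jaw at (305,190). The decoy is at (288,300). Next I'll locate the fixture origin from the base plate corners and draw the jaw back.

```bash
python3 - <<'E'
from h import *
z=np.load('w0.npz'); v=(z['im'],z['d'],z['C'],*z['k'])
c=plane(v,[(443,145),(439,230),(208,147)],20); print(c.round(1))
th=0.1806; X=np.array([np.cos(th),np.sin(th)]); Y=np.array([-np.sin(th),np.cos(th)])
O1=(c[0]+c[1])[:2]/2+175*Y; O2=c[2,:2]-50*X-95*Y
e=plane(v,[(250,158)],55)[0,:2]; O3=e-40*X-45*Y
kn=np.array([513.9,-118.0]); po=np.array([487.8,-17.2])
print('O',O1,O2,O3)
O=(O1+O2)/2
f=lambda p:(round((p-O)@X,1),round((p-O)@Y,1))
print('knob',f(kn),'post',f(po))
q=down(th-np.pi/2)
bot.move_gripper(55)
bot.move_to([*kn,150],q); bot.servo_line([*kn,82],speed=80,until_force=15)
bot.move_gripper(20,40); print(bot.read_state()['grip_width'],bot.read_state()['ft_force'])
print(bot.read_state()['ee_pos'])
v0=-(f(kn)[1]+70)   # joint value estimate
d=45-v0; print('v0',v0,'draw',d)
hit=bot.servo_line([*(kn-d*Y),82],speed=60,until_force=25); s=bot.read_state()
print(hit,s['ee_pos'],s['ft_force'],s['grip_width'],s['clock'])
E
```

```text
[[ 576.2 -200.5   20. ]
 [ 480.2 -221.3   20. ]
 [ 531.7   57.6   20. ]]
O [496.75904456 -38.78234842] [499.6088573  -44.87531232] [499.83699162 -47.04205057]
knob (np.float64(1.8), np.float64(-77.8)) post (np.float64(-5.8), np.float64(26.1))
22.86813880167902 [-1.81629604  0.99111358  5.88629908]
[ 514.11843918 -118.03044145   82.68616527]
v0 7.799999999999997 draw 37.2
False [ 520.81254983 -155.06926474   82.69115084] [-1.44668804 -1.71068856  6.0160538 ] 23.088690175453983 5.4583
```

```bash
cat >> h.py <<'E'
th=0.1806; X=np.array([np.cos(th),np.sin(th)]); Y=np.array([-np.sin(th),np.cos(th)])
kn=np.array([513.9,-118.0]); O=kn+79*Y
E
python3 - <<'E'
from h import *
q=down(th-np.pi/2); po=np.array([487.8,-17.2])
bot.move_gripper(50); e=bot.read_state()['ee_pos']
bot.servo_line([e[0],e[1],190],speed=150)
bot.move_gripper(85)
bot.servo_line([*po,190],speed=150)
print(bot.servo_line([*po,88],speed=90,until_force=12))
bot.move_gripper(30,60); s=bot.read_state(); print(s['ee_pos'],s['ft_force'],s['grip_width'])
bot.servo_line([*s['ee_pos'][:2],145],speed=70); s=bot.read_state(); print(s['ee_pos'],s['ft_force'],s['grip_width'],s['clock'])
v=cam('scene'); cv2.imwrite('pics/s1.png',cv2.resize(v[0][160:300,230:420],None,fx=3,fy=3))
E
```

```text
False
[487.97975338 -17.14961614  88.40275887] [-1.71374467  0.80039979  6.13212129] 38.82158785677476
[487.7342924  -17.1239308  144.56782994] [-0.59092592  0.44819263 -3.37967444] 39.10737059097007 10.975
```

View pics/s1.png

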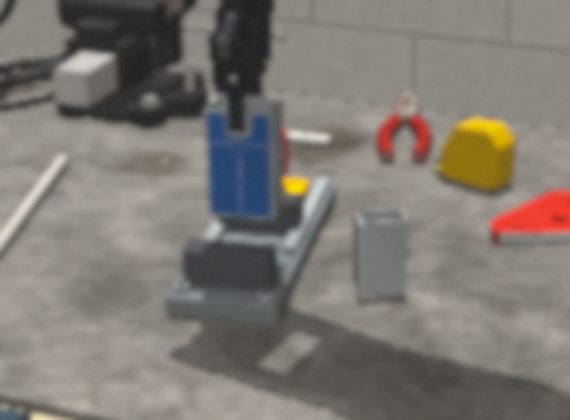

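The post is held upright with its blue face towards the fixed jaw. I'll turn it +90° so the blue face points to −x, then lower it.

```bash
python3 - <<'E'
from h import *
q=down(th); t=O+12*Y
bot.servo_line([*t,145],speed=80)
bot.servo_line([*t,145],attitude=down(th-np.pi/4),speed=60)
bot.servo_line([*t,145],attitude=q,speed=60)
s=bot.read_state(); print(s['ee_pos'],s['joint_positions'].round(2),s['clock'],s['ft_force'])
bot.servo_line([*t,100],speed=70,until_force=15)
h=bot.servo_line([*t,86],speed=25,until_force=8); s=bot.read_state(); print(h,s['ee_pos'],s['ft_force'],s['clock'])
v=cam('scene'); cv2.imwrite('pics/s2.png',cv2.resize(v[0][160:300,230:420],None,fx=3,fy=3))
v=cam('wrist'); cv2.imwrite('pics/w2.png',v[0])
E
```

```text
[497.53878944 -28.46151489 144.97996685] [-0.13  0.27  1.75 -0.    1.12 -0.31] 13.225 [ 0.34822666 -0.37342459 -2.80314851]
True [497.55023201 -28.51630282  88.39677233] [-2.44349671 -0.45112059  7.34123151] 14.5
```

View pics/s2.png

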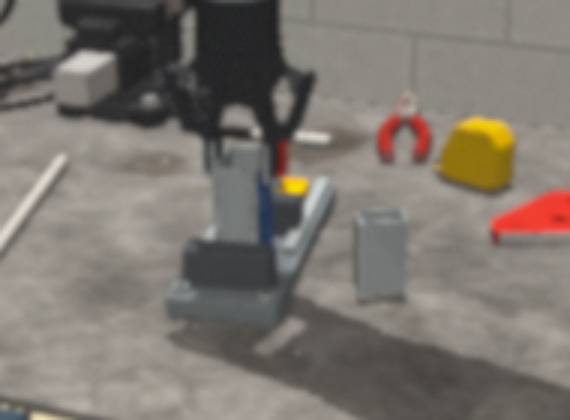

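View pics/w2.png

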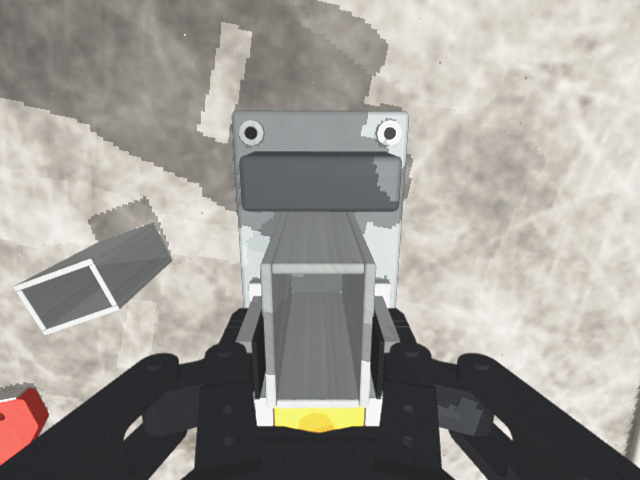

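It landed at the same tool height as when it was picked up (88.4), with the blue face to the front and centred. I'll release it and close the jaw.

```bash
python3 - <<'E'
from h import *
bot.move_gripper(80); e=bot.read_state()['ee_pos']
bot.servo_line([*e[:2],200],speed=120)
k=kn-37.2*Y; q=down(th-np.pi/2)
bot.move_gripper(50)
bot.move_to([*k,200],q); bot.servo_line([*k,82],speed=90,until_force=15)
bot.move_gripper(20,40); s=bot.read_state(); print(s['ee_pos'],s['ft_force'],s['grip_width'],s['clock'])
h=bot.servo_line([*(kn-0*Y),82],speed=25,until_force=14); s=bot.read_state()
print(h,s['ee_pos'],(s['ee_pos'][:2]-O)@Y,s['ft_force'],s['clock'])
bot.move_gripper(50); s=bot.read_state(); e=s['ee_pos']
bot.servo_line([*e[:2],200],speed=100)
bot.move_gripper(85); bot.servo_line([500,-70,300],speed=150)
v=cam('wrist'); cv2.imwrite('pics/w3.png',v[0]); P=cloud(v)
for nm,a,b in [('postTop',116,124),('knobTop',92,98),('jawTop',53,58)]:
    m=(P[...,2]>a)&(P[...,2]<b)&(P[...,0]>400)&(P[...,0]<600)&(P[...,1]>-230)&(P[...,1]<80)
    n,l,st,ce=cv2.connectedComponentsWithStats(m.astype(np.uint8))
    for i in range(1,n):
        if st[i,4]>60:
            r=cv2.minAreaRect(P[l==i][:,:2].astype(np.float32)); c=np.array(r[0])-O; print(nm,st[i],'fix',(c@X).round(1),(c@Y).round(1),r[1:])
print(bot.read_state()['clock'])
v=cam('scene'); cv2.imwrite('pics/s3.png',cv2.resize(v[0][160:300,230:420],None,fx=3,fy=3))
E
```

```text
[ 520.78811352 -154.68219739   82.61807669] [-2.23887955  0.45236813  5.37061611] 22.80316341411311 19.6167
True [ 515.68984535 -126.45766876   82.67126502] -87.64160580867254 [ 0.41893501 -4.35146157  1.34157983] 20.725
postTop [ 232  186   69   45 1000] fix -1.9 15.7 ((40.279666900634766, 60.13288116455078), 10.538398742675781)
knobTop [365 189  26  25 505] fix -0.1 -88.3 ((23.737104415893555, 24.275705337524414), 8.088032722473145)
knobTop [242 206  37  15  79] fix -17.0 27.2 ((36.72257995605469, 12.985757827758789), 78.12728118896484)
jawTop [ 218  156   28   74 1190] fix 0.4 59.1 ((78.28333282470703, 27.470911026000977), 10.310717582702637)
jawTop [ 293  156   33   74 1601] fix 0.4 -21.8 ((78.30192565917969, 33.66087341308594), 10.684852600097656)
23.85
```

View pics/w3.png

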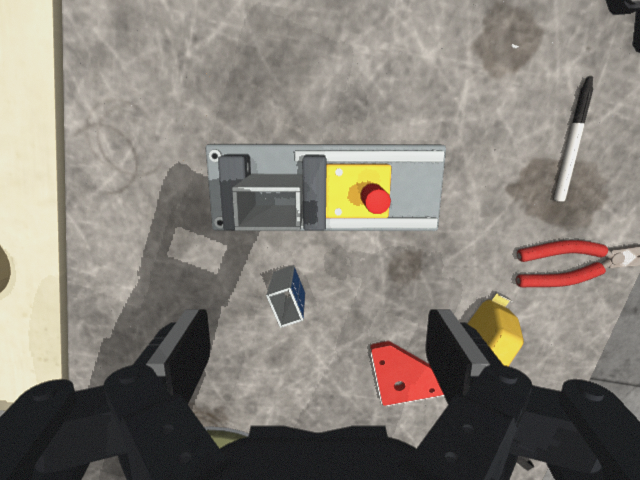

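The wrist view shows the post (233–300, 186–230) flush between both jaws, its blue side to the front. The measurements agree, so I'll hand in.

```bash
python3 -c "
from h import *
bot.finish_job()"
```

```text
the job is handed in; nothing more can be done
```

I re-clamped the post a quarter turn round and handed the job in. The robot clock read about 24 s at the last check, against the 64 s limit.

I drew the sliding jaw back by its knob, lifted the post upright, turned it +90° and set it back on the base. Then I pushed the jaw up until it met 14 N and let go of everything.

| Last check (fixture frame) | Measured | Allowed |
|---|---|---|
| Post axis, x | about −2 mm | within about 15 mm of the middle |
| Post axis, y | 15.7 mm | 10 to 20 mm |
| Yaw error | about 0.003 rad | below 0.07 rad |
| `slide_jaw` | about 18 mm | 15 to 22 mm |

- **Jaw contact:** both jaws touch the post to within about 1 mm of measurement.
- **Blue face:** it was facing the open front in the scene picture taken just before release. I saved a last scene picture after closing the jaw but did not view it.
- **Upright:** I did not measure the tilt separately. The post's top measured the right size at the expected height.
- **Loose things:** the arm never came near them. The marker pen and tape measure look unmoved in the wrist views. The tape roll and screwdriver were not re-checked.
- **Disagreement:** my estimates of the fixture's origin from the base plate corners and the fixed jaw's edge differed by up to 8 mm along y. I used the knob and the original contact between post and fixed jaw instead. The final fixed-jaw face then came out at 45.4 mm against the stated 45 mm.

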